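# Release the card press at the games tent

## Task

Two decks have been flattening in the wooden card press and the players want them. With a fingertip on the knurled rim of the brass nut, never gripping it, roll the nut loose by two full turns (anticlockwise from above) while the bar stays home, then push the wooden bar out from under the nut with the finger until it stands about square to its home position, pointing away from you. Push gently, leave the nut at its two turns and the press plate lying on the cards, disturb nothing else on the table, and finish with the hand clear.

Things in the scene. Friction and masses are not known exactly. Their poses are not given: they have to be found in the camera images.
- press: wooden card press, fixed to the table; base 160 (x) x 240 (y) x 20 mm; origin at the centre of its underside, z up. Its -x side faces the robot, turned by up to 40 degrees. At y = -80 mm a threaded stud (12 mm thick, top at z = 124 mm) carries the knurled nut; at y = +80 mm is the bar's pivot post (cap up to z = 99 mm). Eight dowels (tops at z = 60 mm) hold plate and decks in place
- nut (a joint): turning of the brass nut, rad: 0 = tight as found, grows as it is loosened (anticlockwise from above); one full turn = 6.283, four at most. It rises 2 mm a turn. Turning takes about 0.05 N m (1.3 N along the rim), evenly all the way, and it stays where it is left. A finger pressed on the rim with 3 to 5 N drives it without slipping
- nut_center (a point): on the nut's axis at half the height of its knurled rim (z = 102 mm when tight; rises with the nut). Rim: disc 72 mm across, 16 mm high, free all round, underside 10 mm above the bar's top, on a boss 31 mm across. Axes turn with the nut. On its top face, 28 mm off the axis, a dark dimple 7 mm across points to the bar's pivot when tight, and again after each full turn
- bar (a joint): swing of the wooden bar, rad, about its upright pivot: 0 = home across the press, slotted end under the nut; grows as the free end swings to the press's +x side (away from the robot, anticlockwise from above); 1.57 = square, stop at 1.75. Takes about 0.1 N m and stays where left. Two lips 2.5 mm high catch the nut's boss: the bar is locked until the nut has risen past them (1.25 turns)
- bar_pivot (a point): on the bar's pivot axis, level with the bar's top (z = 84 mm); axes turn with the bar. The bar is 40 mm wide (its x, -20 to +20 mm), 16 mm thick (z 68 to 84 mm) and reaches 183 mm from the pivot along its own -y; the nut's stud is at 160 mm. The slot for the stud opens to its -x edge
- bar_mid (a point): on the bar's centre line, level with its top, 85 mm from the pivot; axes turn with the bar: a good place to push on its -x edge, 20 mm to the -x side of this point. The press plate's top is 12 mm below the bar's underside
- platen: loose press plate, light wood, 135 x 96 x 16 mm, lying on the decks with its underside at z = 40 mm; origin at the centre of its underside. To be left alone
- die_a: loose wooden die, 20 mm, near the press on the robot's side; origin under its centre. Bystander
- die_b: loose wooden die, 20 mm, beyond the press; origin under its centre. Bystander
- card_box: loose card box lying flat, 92 x 66 x 22 mm, beyond the press, below the bar's sweep; origin under its centre. Bystander
- pawn: loose turned wooden pawn, 58 mm high, 28 mm foot; origin under its centre. Bystander
- dice_cup: loose brown open dice cup, 72 mm across, 85 mm high; origin under its centre. Bystander
- phone: loose black phone lying flat, 150 x 72 x 9 mm; origin under its centre. Bystander
- bottle: loose green drinks bottle, 64 mm across, 200 mm high, at the far right; origin under its centre. Bystander

How it is judged:
By the outcome, as a careful person would: the job done as asked, in the order asked, and still so for the second after the job is handed in, with the robot touching nothing.
It also fails if it takes over 72 s, if anything falls off the work surface, if the arm or the gripper's body presses on something with over 40 N, if the wrist force passes 120 N, or if a joint passes its speed limit or range.

## Robot

A 6-joint arm with a two-finger parallel gripper is mounted at the origin on the work surface. World frame = base frame: x ahead of the robot, y to its left, z up, the work surface at z = 0. Lengths are in m, angles in rad, forces in N, time in s.
With the tool pointing down it reaches from about 0.4 to 0.825 m from the base axis. Payload 7 kg.
Tool frame: the origin (TCP) lies on the centre line of the jaws, within the pads' length; the fingertips stand 11 mm ahead of it and the grasp point (between the pads) lies 8 mm behind it; z points along the fingers, y is the direction in which the jaws open and shut (so a half turn about z gives the same grasp; the last joint's range is limited). The gripper opens to 88 mm and grips with 3 to 60 N. Pads are 19 mm wide; open, the fingers measure 130 mm over their backs; the gripper's body (78 mm by 193 mm) begins 47 mm behind the grasp point.
Start: joints at [-0.9, 0.359, 0.012, 0, -1.224, -0.288], TCP at [0.252, -0.626, 0.238] pointing down, gripper open.
Joint ranges: [-3.07, 3.07], [-1.43, 2.12], [-1.02, 1.25], [-3.03, 1.67], [-3.05, -0], [-3.03, 3.03]. Speed limits (rad/s): [2.39, 2.39, 3.01, 3.14, 3.14, 3.14].

## Interface

Orientations are given as [roll, pitch, yaw] about the fixed x, y, z axes, in that order (R = Rz(yaw) Ry(pitch) Rx(roll)).
In Python, from station import * gives the robot as it stands.
- The arm moves only by the tool play_rows, never from a script. Its argument "targets" is a list of rows, each a list of 7 numbers: the turn, a rotation vector about the world's x, y, z in rad, then the shift along the world's x, y, z in m, then the opening, from 0 (shut) to 1 (fully open). A call has 1 to 12 rows; each row shifts and turns the pose as measured when the row begins; what a row does not reach is not made up. A row lasts 1/8 s, in which the tool goes at most 62.5 mm and 10.7 degrees, less where a joint would pass 70% of its speed; a pose out of reach is approached as far as the arm can. A call is refused whole if a number of a shift passes 0.0625 or a number of a turn 0.188, either way. A call with a gripper value outside its range is refused whole. The fingers move at their own pace and stop on an object; "grip_force" is the grip in N (left out, the last holds). Time passes only in rows, so rows that do not move let the fingers close. It gives the time, the measured TCP pose, the force and the opening at its end, in the units of the state.
- get_state(): the state, without advancing time (a new reading comes with each control period).
- grab_frame(name): name is "scene" or "top"; returns (picture, depth): 420x560x3 uint8, blue, green, red; 420x560 float32, m along the optical axis (not along the pixel's ray), 0 where there is no reading.
- camera_params(name): a dict with "camera_matrix" (3x3 intrinsics, pixels), "extrinsics" (4x4, takes a point from world to camera coordinates). Camera axes: x right, y up, looking along -z (the intrinsics and any distortion apply to the point x, -y, -z); pixel columns grow to the right and rows downward; lengths in m; the calibration is good to about 2 mm. A picture is of the moment at which its call begins. camera_params takes no time and is no camera call.
- job_done(): hands the job in, once; it reports no verdict.
The state is a dict: "t": time; "q": joint angles; "qd": joint speeds; "joint_efforts": joint torques, N m; "eef_pos": TCP position; "ee_rot": TCP orientation; "force": force on the tool from outside, world axes, zero at the start; "moment": the same for the moment, N m; "width": finger opening in m.
Only numpy, scipy, OpenCV 4.12 (cv2) and the standard library are available. Lean on these libraries where they do the work, as an engineer would, in place of code of your own. Each camera call takes 0.05 s, during which the arm holds its last target.

## Working session

There is one attempt and no reset: what is moved stays moved. The work goes in short steps, Python scripts to look and compute and a tool call to move; the robot and the scene stay as the last step left them, time stands still between calls to the robot, and variables do not carry over. Pictures are saved under pics/ and viewed, and the job is handed in when it is done.

Besides the shell and the picture viewer there is one more tool, called as name(argument=value, ...), one argument or row to a line, values as JSON. play_rows: Moves the arm, as the interface text tells. Its arguments: {"type":"object","properties":{"targets":{"type":"array","items":{"type":"array","items":{"type":"number"}}},"grip_force":{"type":"number"}},"required":["targets"]}

```bash
ls; mkdir -p pics
python3 - <<'E'
from station import *
import cv2,numpy as np
print(get_state())
for n in("scene","top"):
    p,d=grab_frame(n); cv2.imwrite(f"pics/{n}0.png",p); np.save(f"{n}0.npy",d)
    c=camera_params(n); print(n,c)
E
```

```text
pics
{'t': 0.0, 'q': array([-8.99912389e-01,  3.59386700e-01,  1.10525472e-02, -3.48486104e-04,
       -1.22410464e+00, -2.88084852e-01]), 'qd': array([ 1.74378937e-04, -3.15855562e-04,  3.37240687e-04, -7.64659360e-05,
        3.74456274e-04,  1.71103353e-04]), 'joint_efforts': array([-4.03969289e-04, -5.82724893e+01,  2.93044960e+01,  6.99740231e+00,
        6.80366720e-03, -1.69117775e-04]), 'eef_pos': array([ 0.25191118, -0.62571686,  0.23662035]), 'ee_rot': array([ 3.13992479e+00, -1.52599544e-04, -2.75891212e+00]), 'force': array([-0.2984891 ,  0.30230622, -0.83078681]), 'moment': array([ 0.01035042, -0.02605224,  0.0100116 ]), 'width': 0.08722452234427357}
scene {'camera_matrix': array([[388.37658494,   0.        , 281.41616374],
       [  0.        , 388.37658494, 218.42809186],
       [  0.        ,   0.        ,   1.        ]]), 'extrinsics': array([[ 0.60278711,  0.79772123,  0.01698633, -0.28750101],
       [-0.52291321,  0.37887338,  0.76355532,  0.1853917 ],
       [ 0.60266863, -0.46914368,  0.64551896, -1.27917993],
       [ 0.        ,  0.        ,  0.        ,  1.        ]])}
top {'camera_matrix': array([[497.47840336,   0.        , 280.62853083],
       [  0.        , 497.47840336, 210.53360484],
       [  0.        ,   0.        ,   1.        ]]), 'extrinsics': array([[-0.01499431, -0.9998355 , -0.01020478,  0.01044353],
       [ 0.98301125, -0.01660766,  0.18279241, -0.50914228],
       [-0.18293182, -0.00729057,  0.98309857, -1.49165679],
       [ 0.        ,  0.        ,  0.        ,  1.        ]])}
```

View pics/scene0.png

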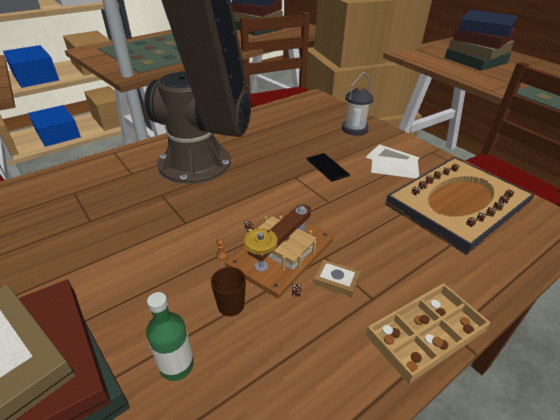

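View pics/top0.png

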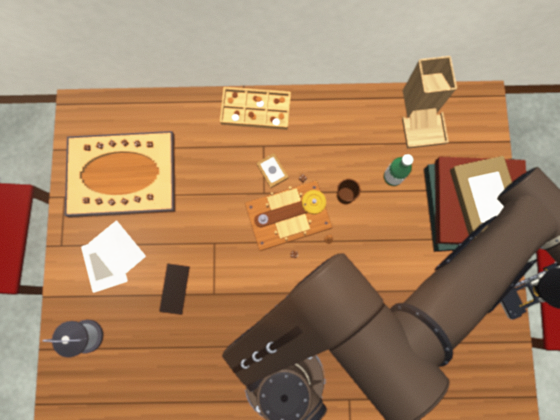

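The scene view shows the press mid-table, with the nut at about (261,241) and the pivot at (302,211). In the top view the nut is at about (314,202), the pivot at (263,219), the cup at (348,190), the pawn at (329,240), die_a at (293,254), die_b at (303,177) and the card box at (273,170). I'll measure these next.

```bash
cat > h.py <<'E'
import numpy as np,cv2
from station import *
def ray(n,u,v):
    c=camera_params(n);K=c["camera_matrix"];E=c["extrinsics"];R=E[:3,:3];t=E[:3,3]
    d=np.array([(u-K[0,2])/K[0,0],-(v-K[1,2])/K[1,1],-1.0])
    return -R.T@t, R.T@d
def onz(n,u,v,z):
    o,d=ray(n,u,v); return o+d*(z-o[2])/d[2]
def dep(n,u,v,D):
    o,d=ray(n,u,v); return o+d*D[int(round(v)),int(round(u))]
def proj(n,p):
    c=camera_params(n);K=c["camera_matrix"];E=c["extrinsics"]
    q=E[:3,:3]@np.asarray(p,float)+E[:3,3]
    return K[0,0]*q[0]/-q[2]+K[0,2], K[1,1]*-q[1]/-q[2]+K[1,2]
def tri(a,b):
    o1,d1=ray("top",*a);o2,d2=ray("scene",*b)
    A=np.c_[d1,-d2];s=np.linalg.lstsq(A,o2-o1,rcond=None)[0]
    return (o1+d1*s[0]+o2+d2*s[1])/2, np.linalg.norm(o1+d1*s[0]-o2-d2*s[1])
E
python3 - <<'E'
from h import *
for n,(x,y,w,h) in dict(top=(235,145,135,120),scene=(200,185,150,130)).items():
    p=cv2.imread(f"pics/{n}0.png")[y:y+h,x:x+w]
    cv2.imwrite(f"pics/{n}0c.png",cv2.resize(p,None,fx=5,fy=4.6 if n=='scene' else 5,interpolation=cv2.INTER_CUBIC) if n=='top' else cv2.resize(p,None,fx=4.5,fy=4.5,interpolation=cv2.INTER_CUBIC))
p=cv2.imread("pics/top0.png");hsv=cv2.cvtColor(p,cv2.COLOR_BGR2HSV)
for n in("top","scene"):
    p=cv2.imread(f"pics/{n}0.png");hsv=cv2.cvtColor(p,cv2.COLOR_BGR2HSV);D=np.load(f"{n}0.npy")
    m=cv2.inRange(hsv,(20,150,110),(32,255,255))
    k,l,s,c=cv2.connectedComponentsWithStats(m)
    for i in range(1,k):
        if s[i,4]>60:print(n,s[i],c[i],onz(n,*c[i],.11),dep(n,*c[i],D))
E
```

```text
top [302 190  24  24 407] [313.61425061 201.45700246] [ 0.52329765 -0.09657717  0.11      ] [ 0.52067299 -0.09579837  0.12287482]
scene [244 228  33  26 638] [259.99059561 241.34952978] [ 0.53450425 -0.10373953  0.11      ] [ 0.53540495 -0.10433911  0.11102941]
```

View pics/top0c.png

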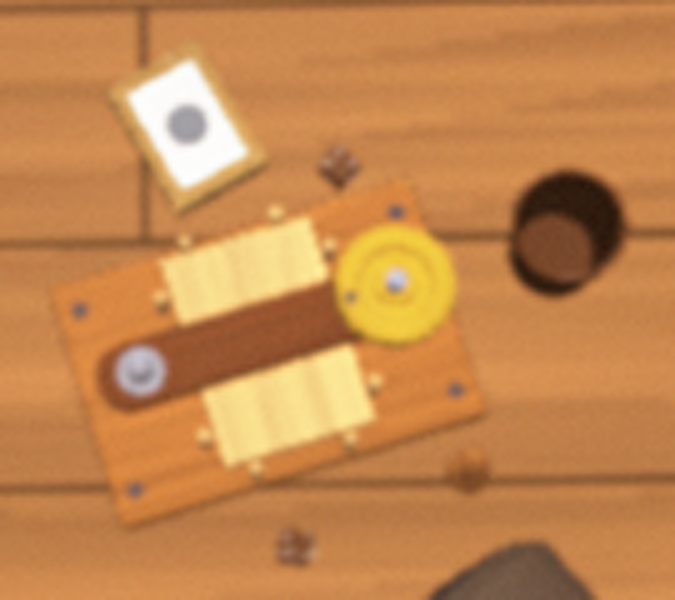

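View pics/scene0c.png

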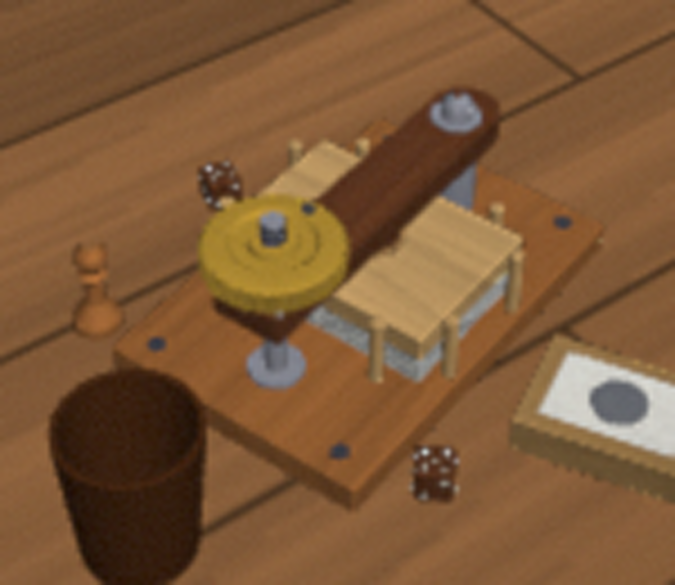

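The crops give these pixel positions. In the top view the nut rim is centred at (313.6,201.2) with the dimple at (304.6,203.9), and the pivot cap is at (262.6,218.6). In the scene view the stud top is at about (260.2,232.8) and the cap at about (301.2,207). I'll check the dimensions they imply.

Run:
```python
from h import *
T=lambda x,y:(235+(x+.5)/5-.5,145+(y+.5)/5-.5)
S=lambda x,y:(200+(x+.5)/4.5-.5,185+(y+.5)/4.5-.5)
for nm,a,b,z in [("stud",T(397,279),S(272,215),.124),("nuttop",T(395,283),S(274,248),.110),("pivcap",T(140,369),S(457,102),.099),("dimple",T(350,297),S(309,209),.11),
  ("c1",T(408,180),S(355,490),.02),("c2",T(485,410),S(116,350),.02),("c3",T(127,525),S(385,122),.02),("c4",T(52,290),S(604,232),.02)]:
    p,e=tri(a,b);print(nm,onz("top",*a,z).round(4),onz("scene",*b,z).round(4),p.round(4),e.round(4))
B={"die_a":(T(296,547),S(220,188),.01),"die_b":(T(339,166),S(436,475),.01),"pawn":(T(467,470),S(95,300),.03),"box":(T(187,123),S(619,403),.022),"cuprim":(T(567,228),S(128,430),.085)}
for k,(a,b,z) in B.items():print(k,onz("top",*a,z).round(3),onz("scene",*b,z).round(3))
```

```text
stud [ 0.5236 -0.097   0.124 ] [ 0.5238 -0.0958  0.124 ] [ 0.5238 -0.0965  0.1243] 0.001
nuttop [ 0.5241 -0.0966  0.11  ] [ 0.531  -0.0999  0.11  ] [ 0.5255 -0.0967  0.1039] 0.0006
pivcap [0.4766 0.056  0.099 ] [0.4849 0.0523 0.099 ] [0.4783 0.057  0.0924] 0.0017
dimple [ 0.516  -0.0696  0.11  ] [ 0.5181 -0.07    0.11  ] [ 0.5165 -0.0694  0.1085] 0.0007
c1 [ 0.6092 -0.1121  0.02  ] [ 0.6143 -0.1121  0.02  ] [ 0.611  -0.1112  0.0158] 0.0027
c2 [ 0.4605 -0.156   0.02  ] [ 0.4668 -0.1575  0.02  ] [ 0.4617 -0.1559  0.0145] 0.0016
c3 [0.392  0.0684 0.02  ] [0.3999 0.0706 0.02  ] [0.3942 0.0712 0.0155] 0.0062
c4 [0.5417 0.1147 0.02  ] [0.5504 0.111  0.02  ] [0.5441 0.1163 0.0122] 0.0025
die_a [ 0.378 -0.036  0.01 ] [ 0.382 -0.037  0.01 ]
die_b [ 0.622 -0.069  0.01 ] [ 0.624 -0.069  0.01 ]
pawn [ 0.422 -0.143  0.03 ] [ 0.438 -0.152  0.03 ]
box [0.649 0.028 0.022] [0.65  0.028 0.022]
cuprim [ 0.561 -0.203  0.085] [ 0.568 -0.206  0.085]
```

play_rows(
  targets=[
    [0, 0, 0, 0.02, 0.03, 0.02, 0],
    [0, 0, 0, 0.034, 0.05, 0, 0],
    [0, 0, 0, 0.034, 0.05, 0, 0],
    [0, 0, 0, 0.034, 0.05, 0, 0],
    [0, 0, 0, 0.034, 0.05, 0, 0],
    [0, 0, 0, 0.034, 0.05, 0, 0],
    [0, 0, 0, 0.034, 0.05, 0, 0],
    [0, 0, 0, 0.034, 0.05, 0, 0],
    [0, 0, 0, 0.02, 0.03, 0, 0],
    [0, 0, 0, 0, 0, 0, 0],
  ],
)

```text
t: 1.35
eef_pos: [0.5344, -0.2007, 0.2523]
ee_rot: [3.134, -0.003, -2.761]
force: [-0.4, 0.3, -0.2]
width: 0.0008
```

Run:
```python
from h import *
s=get_state();print(s["eef_pos"],s["ee_rot"],s["q"])
p,d=grab_frame("scene"); cv2.imwrite("pics/s1.png",cv2.resize(p[120:330,130:400],None,fx=2.9,fy=2.8))
print(proj("scene",s["eef_pos"]))
D=np.load("top0.npy")
for n,uv,z in[("top",(406,158),.2),("top",(393,179),0.0)]:print(onz(n,*uv,z))
print(onz("scene",157,300,.2))
```

```text
[ 0.53440862 -0.20069168  0.25229832] [ 3.13365303e+00 -3.07138707e-03 -2.76125294e+00] [-0.02076323  0.183402   -0.19162428 -0.00655151 -1.20170481 -1.16732386]
(np.float64(214.19325439924017), np.float64(205.91881902992813))
[ 0.62588333 -0.35560865  0.2       ]
[ 0.61512113 -0.36060127  0.        ]
[ 0.62768945 -0.36022881  0.2       ]
```

View pics/s1.png

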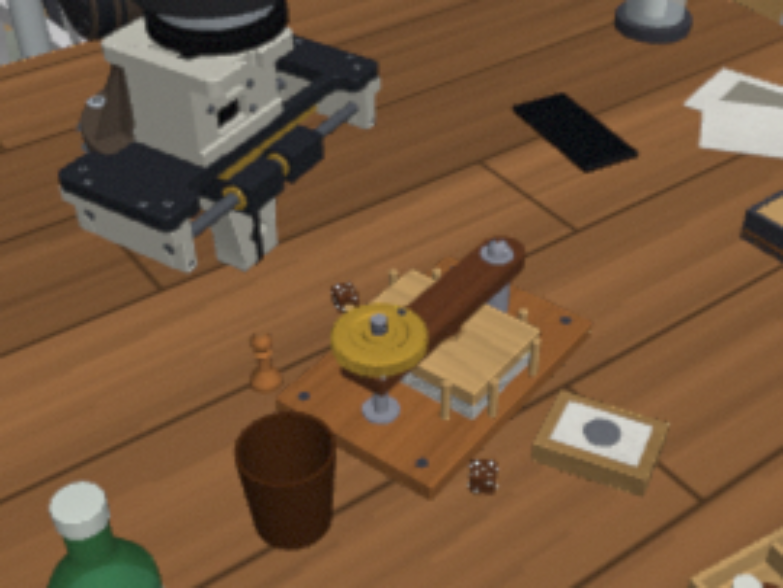

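play_rows(
  targets=[
    [0, 0, 0, 0.009, 0.015, -0.045, 0],
    [0, 0, 0, 0.009, 0.015, -0.045, 0],
    [0, 0, 0, 0, 0, -0.04, 0],
    [0, 0, 0, 0, 0, 0, 0],
    [0, 0, 0, 0, 0, 0, 0],
  ],
)

```text
t: 2.02
eef_pos: [0.5507, -0.175, 0.1214]
ee_rot: [3.136, -0.001, -2.766]
force: [0.6, -0.1, 0.3]
width: 0.0005
```

Run:
```python
from h import *
s=get_state();print(s["eef_pos"],s["ee_rot"],s["force"],s["moment"])
```

```text
[ 0.55072163 -0.17502633  0.12142956] [ 3.13573744e+00 -1.41319737e-03 -2.76601942e+00] [ 0.60560267 -0.09629243  0.25711627] [-0.09664352 -0.02767488  0.01477417]
```

play_rows(
  targets=[
    [0, 0, 0, -0.003, 0.008, -0.011, 0],
    [0, 0, 0, -0.004, 0.009, 0, 0],
    [0, 0, 0, 0, 0, 0, 0],
    [0, 0, 0, 0, 0, 0, 0],
  ],
)

```text
t: 2.52
eef_pos: [0.545, -0.1574, 0.114]
ee_rot: [3.138, 0.005, -2.766]
force: [-0.4, -0.4, 0.1]
width: 0.0004
```

play_rows(
  targets=[
    [0, 0, 0, -0.001, 0.003, 0, 0],
    [0, 0, 0, -0.001, 0.002, 0, 0],
  ],
)

```text
t: 2.78
eef_pos: [0.5432, -0.1522, 0.1144]
ee_rot: [3.139, 0.005, -2.766]
force: [0.1, -0.5, -0.4]
width: 0.0002
```

play_rows(
  targets=[
    [0, 0, 0, 0, 0, -0.004, 0],
    [0, 0, 0, -0.001, 0.002, 0, 0],
  ],
)

```text
t: 3.02
eef_pos: [0.5421, -0.1501, 0.1101]
ee_rot: [3.139, 0.005, -2.767]
force: [0.5, 0.2, 0.7]
width: 0.0004
```

play_rows(
  targets=[
    [0, 0, 0, -0.0005, 0.0015, 0, 0],
  ],
)

```text
t: 3.15
eef_pos: [0.5415, -0.1485, 0.1099]
ee_rot: [3.138, 0.005, -2.767]
force: [0.5, 0.5, 0.7]
width: 0.0004
```

play_rows(
  targets=[
    [0, 0, 0, -0.0005, 0.0015, 0, 0],
  ],
)

```text
t: 3.28
eef_pos: [0.5409, -0.1469, 0.1099]
ee_rot: [3.138, 0.005, -2.767]
force: [-0.1, -0.2, 0.0]
width: 0.0003
```

play_rows(
  targets=[
    [0, 0, 0, -0.0008, 0.002, 0, 0],
  ],
)

```text
t: 3.4
eef_pos: [0.5408, -0.1458, 0.1103]
ee_rot: [3.14, 0.005, -2.766]
force: [3.9, -13.1, -0.7]
width: 0.0005
```

play_rows(
  targets=[
    [0, 0, 0, -0.0008, 0.002, 0, 0],
  ],
)

```text
t: 3.52
eef_pos: [0.5409, -0.1456, 0.1108]
ee_rot: [-3.14, 0.006, -2.765]
force: [5.6, -14.3, -5.9]
width: 0.0008
```

play_rows(
  targets=[
    [0, 0, 0, -0.0008, 0.002, 0, 0],
  ],
)

```text
t: 3.65
eef_pos: [0.5409, -0.1455, 0.111]
ee_rot: [-3.137, 0.006, -2.765]
force: [5.0, -14.9, -6.9]
width: 0.0004
```

play_rows(
  targets=[
    [0, 0, 0, 0.0028, 0.0016, 0, 0],
    [0, 0, 0, 0.0028, 0.0016, 0, 0],
  ],
)

```text
t: 3.9
eef_pos: [0.5457, -0.1444, 0.1103]
ee_rot: [-3.135, 0.003, -2.766]
force: [0.3, -5.1, -1.2]
width: 0.0006
```

```bash
cat > plan.py <<'E'
from h import *
import sys
N=np.array([.5237,-.0967]);R=.036
def path(a,b):
    # polyline of TCP around nut, anticlockwise, block frame coords, with contact normal (outward from nut)
    P=[];Q=[]
    cs=[(a,-b,-np.pi/2),(a,b,0),(-a,b,np.pi/2),(-a,-b,np.pi)]
    for cx,cy,f in cs:
        for t in np.linspace(f,f+np.pi/2,80): P.append((cx+R*np.cos(t),cy+R*np.sin(t)));Q.append((np.cos(t),np.sin(t)))
    P.append(P[0]);Q.append(Q[0])
    P=np.array(P);Q=np.array(Q);s=np.r_[0,np.cumsum(np.linalg.norm(np.diff(P,axis=0),axis=1))]
    n=8000;ss=np.linspace(0,s[-1],n,endpoint=False)
    return ss,np.c_[np.interp(ss,s,P[:,0]),np.interp(ss,s,P[:,1])],np.c_[np.interp(ss,s,Q[:,0]),np.interp(ss,s,Q[:,1])],s[-1]
def plan(ds,press,n,a=.0095,b=.0155,dz=0):
    st=get_state();p=st["eef_pos"][:2];yaw=st["ee_rot"][2]
    by=np.array([np.sin(yaw),-np.cos(yaw)]);bx=np.array([by[1],-by[0]])
    B=np.c_[bx,by];r=B.T@(p-N);ss,P,Q,L=path(a,b)
    i=np.argmin(np.linalg.norm(P-r,axis=1));off=(r-P[i])@Q[i]
    print("t %.2f pos"%st["t"],st["eef_pos"].round(4),"rpy",st["ee_rot"].round(4),"s %.4f of %.4f"%(ss[i],L),"off mm %.2f"%(off*1e3),"Fn,Ft %.1f %.1f"%(st["force"][:2]@(B@Q[i]),st["force"][:2]@(B@np.array([-Q[i][1],Q[i][0]]))),"fz %.1f"%st["force"][2],"Q",Q[i].round(2))
    D=L/len(ss);k=int(ds/D);out=[]
    for j in range(n):
        i2=(i+k)%len(ss); d=B@(P[i2]-P[i]-press*Q[i2]);out.append([0,0,0,round(d[0],4),round(d[1],4),dz,0]);i=i2
    print(str([[float(x) if x else 0 for x in o] for o in out]))
if __name__=="__main__":
    plan(*[float(x) for x in sys.argv[1:3]],int(sys.argv[3]))
E
python3 plan.py .005 .0006 4
```

```text
t 3.90 pos [ 0.5457 -0.1444  0.1103] rpy [-3.1350e+00  3.1000e-03 -2.7656e+00] s 0.3196 of 0.3262 off mm 0.97 Fn,Ft 4.9 -1.6 fz -1.2 Q [-0. -1.]
[[0, 0, 0, 0.0044, 0.0024, 0, 0], [0, 0, 0, 0.0043, 0.0025, 0, 0], [0, 0, 0, 0.0039, 0.003, 0, 0], [0, 0, 0, 0.0035, 0.0036, 0, 0]]
```

play_rows(
  targets=[
    [0, 0, 0, 0.0044, 0.0024, 0, 0],
    [0, 0, 0, 0.0043, 0.0025, 0, 0],
    [0, 0, 0, 0.0039, 0.003, 0, 0],
    [0, 0, 0, 0.0035, 0.0036, 0, 0],
  ],
)

```text
t: 4.4
eef_pos: [0.5632, -0.1349, 0.1109]
ee_rot: [-3.132, 0.003, -2.765]
force: [2.3, -4.2, -2.1]
width: 0.0002
```

```bash
python3 plan.py .005 .0006 6
```

```text
t 4.40 pos [ 0.5632 -0.1349  0.1109] rpy [-3.1315e+00  2.9000e-03 -2.7653e+00] s 0.0131 of 0.3262 off mm 0.96 Fn,Ft 4.7 -1.1 fz -2.1 Q [ 0.36 -0.93]
[[0, 0, 0, 0.003, 0.004, 0, 0], [0, 0, 0, 0.0024, 0.0044, 0, 0], [0, 0, 0, 0.0018, 0.0046, 0, 0], [0, 0, 0, 0.0011, 0.0048, 0, 0], [0, 0, 0, 0.0004, 0.0049, 0, 0], [0, 0, 0, -0.0002, 0.005, 0, 0]]
```

play_rows(
  targets=[
    [0, 0, 0, 0.003, 0.004, 0, 0],
    [0, 0, 0, 0.0024, 0.0044, 0, 0],
    [0, 0, 0, 0.0018, 0.0046, 0, 0],
    [0, 0, 0, 0.0011, 0.0048, 0, 0],
    [0, 0, 0, 0.0004, 0.0049, 0, 0],
    [0, 0, 0, -0.0002, 0.005, 0, 0],
  ],
)

```text
t: 5.15
eef_pos: [0.5756, -0.1052, 0.1118]
ee_rot: [-3.129, 0.009, -2.765]
force: [5.3, -0.0, -3.0]
width: 0.0006
```

```bash
python3 plan.py .005 .0006 10;python3 - <<'E'
from h import *
for n,(x,y,w,h) in dict(top=(235,145,135,120),scene=(170,150,190,150)).items():
    p,d=grab_frame(n); cv2.imwrite(f"pics/{n}2.png",cv2.resize(p[y:y+h,x:x+w],None,fx=4,fy=4,interpolation=cv2.INTER_CUBIC))
E
```

```text
t 5.15 pos [ 0.5756 -0.1052  0.1118] rpy [-3.1292  0.0088 -2.7646] s 0.0453 of 0.3262 off mm 1.48 Fn,Ft 5.3 -0.4 fz -3.0 Q [ 0.95 -0.31]
[[0, 0, 0, -0.0012, 0.0048, 0, 0], [0, 0, 0, -0.0019, 0.0046, 0, 0], [0, 0, 0, -0.0024, 0.0044, 0, 0], [0, 0, 0, -0.0024, 0.0044, 0, 0], [0, 0, 0, -0.0024, 0.0044, 0, 0], [0, 0, 0, -0.0024, 0.0044, 0, 0], [0, 0, 0, -0.0024, 0.0044, 0, 0], [0, 0, 0, -0.0024, 0.0044, 0, 0], [0, 0, 0, -0.0025, 0.0043, 0, 0], [0, 0, 0, -0.0029, 0.004, 0, 0]]
```

View pics/scene2.png

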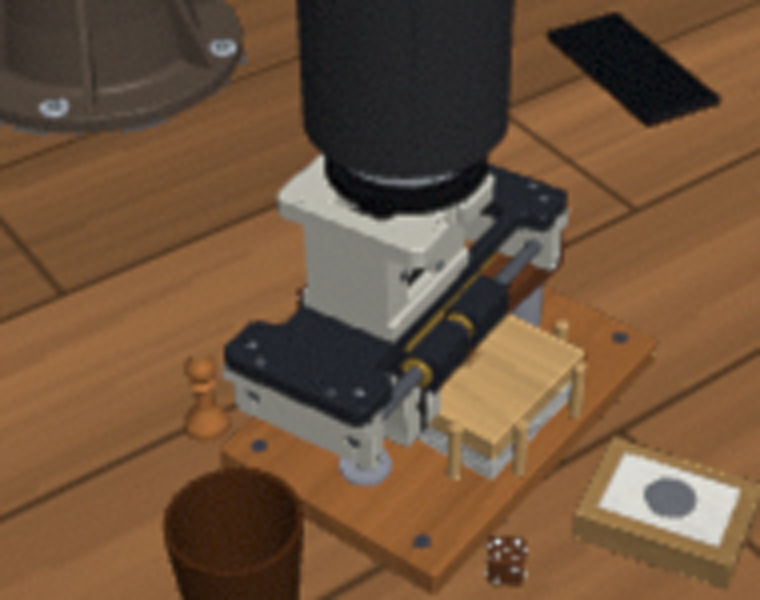

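View pics/top2.png

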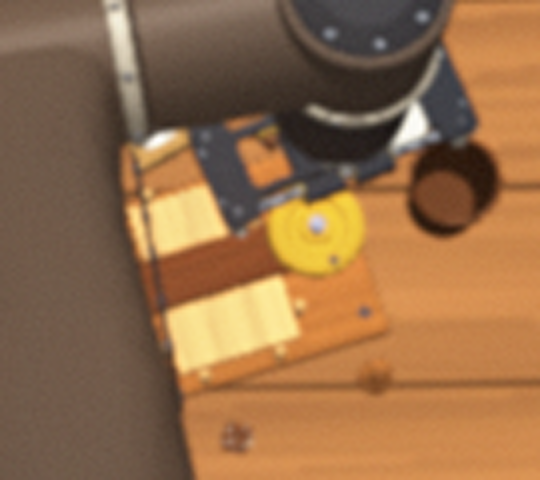

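The scene view shows the fingers behind the nut, with bystanders undisturbed. In the top view the dimple is at about (334,261) and the hub at (316,223), so the nut has turned about 1.7 rad. The path length predicts about 1.6 rad, so there is no slip. I'll add tilt correction to the planner and carry on.

```bash
python3 - <<'E'
s=open('plan.py').read()
s=s.replace('    D=L/len(ss)','''    from scipy.spatial.transform import Rotation as Ro
    rv=(Ro.from_euler('xyz',[np.pi,0,-2.765])*Ro.from_euler('xyz',st["ee_rot"]).inv()).as_rotvec();print("tilt fix total",rv.round(4))
    D=L/len(ss)''')
open('plan.py','w').write(s)
E
python3 plan.py .006 .0006 12
```

```text
t 5.25 pos [ 0.5756 -0.105   0.1118] rpy [-3.1294  0.0089 -2.7642] s 0.0455 of 0.3262 off mm 1.44 Fn,Ft 4.5 1.1 fz -2.7 Q [ 0.95 -0.3 ]
tilt fix total [ 0.0081  0.0128 -0.0007]
[[0, 0, 0, -0.0015, 0.0058, 0, 0], [0, 0, 0, -0.0024, 0.0055, 0, 0], [0, 0, 0, -0.0028, 0.0054, 0, 0], [0, 0, 0, -0.0028, 0.0054, 0, 0], [0, 0, 0, -0.0028, 0.0054, 0, 0], [0, 0, 0, -0.0028, 0.0054, 0, 0], [0, 0, 0, -0.0028, 0.0054, 0, 0], [0, 0, 0, -0.0032, 0.0051, 0, 0], [0, 0, 0, -0.004, 0.0045, 0, 0], [0, 0, 0, -0.0046, 0.0037, 0, 0], [0, 0, 0, -0.0052, 0.0029, 0, 0], [0, 0, 0, -0.0056, 0.002, 0, 0]]
```

play_rows(
  targets=[
    [0.002, 0.003, 0, -0.0015, 0.0058, 0, 0],
    [0.002, 0.003, 0, -0.0024, 0.0055, 0, 0],
    [0.002, 0.003, 0, -0.0028, 0.0054, 0, 0],
    [0, 0, 0, -0.0028, 0.0054, 0, 0],
    [0, 0, 0, -0.0028, 0.0054, 0, 0],
    [0, 0, 0, -0.0028, 0.0054, 0, 0],
    [0, 0, 0, -0.0028, 0.0054, 0, 0],
  ],
)

```text
t: 6.12
eef_pos: [0.5606, -0.0627, 0.1123]
ee_rot: [-3.139, 0.011, -2.763]
force: [3.7, 0.9, -2.8]
width: 0.0002
```

```bash
python3 plan.py .006 .0006 8
```

```text
t 6.12 pos [ 0.5606 -0.0627  0.1123] rpy [-3.139   0.0109 -2.7634] s 0.0899 of 0.3262 off mm 1.45 Fn,Ft 3.7 -0.8 fz -2.8 Q [1.   0.07]
tilt fix total [-0.0017  0.0111 -0.0016]
[[0, 0, 0, -0.0035, 0.0048, 0, 0], [0, 0, 0, -0.0043, 0.0042, 0, 0], [0, 0, 0, -0.0049, 0.0034, 0, 0], [0, 0, 0, -0.0054, 0.0026, 0, 0], [0, 0, 0, -0.0057, 0.0016, 0, 0], [0, 0, 0, -0.0059, 0.0007, 0, 0], [0, 0, 0, -0.006, -0.0003, 0, 0], [0, 0, 0, -0.0058, -0.0013, 0, 0]]
```

play_rows(
  targets=[
    [0, 0.003, 0, -0.0035, 0.0048, -0.0003, 0],
    [0, 0.003, 0, -0.0043, 0.0042, -0.0003, 0],
    [0, 0.003, 0, -0.0049, 0.0034, -0.0003, 0],
    [0, 0, 0, -0.0054, 0.0026, 0, 0],
    [0, 0, 0, -0.0057, 0.0016, 0, 0],
  ],
)

```text
t: 6.75
eef_pos: [0.5354, -0.044, 0.112]
ee_rot: [3.14, 0.003, -2.763]
force: [2.2, 3.6, 0.5]
width: 0.0005
```

```bash
python3 plan.py .006 .0006 8
```

```text
t 6.75 pos [ 0.5354 -0.044   0.112 ] rpy [ 3.1398  0.0034 -2.7628] s 0.1217 of 0.3262 off mm -0.12 Fn,Ft 4.0 -1.2 fz 0.5 Q [0.58 0.81]
tilt fix total [-0.0029  0.0025 -0.0022]
[[0, 0, 0, -0.006, 0.0004, 0, 0], [0, 0, 0, -0.0059, -0.0006, 0, 0], [0, 0, 0, -0.0057, -0.0016, 0, 0], [0, 0, 0, -0.0054, -0.0025, 0, 0], [0, 0, 0, -0.0053, -0.0028, 0, 0], [0, 0, 0, -0.0053, -0.0028, 0, 0], [0, 0, 0, -0.0053, -0.0028, 0, 0], [0, 0, 0, -0.005, -0.0033, 0, 0]]
```

Forces are as intended (about 4 N normal, 1.2 N tangential). I'll continue.

play_rows(
  targets=[
    [0, 0, 0, -0.006, 0.0004, 0, 0],
    [0, 0, 0, -0.0059, -0.0006, 0, 0],
    [0, 0, 0, -0.0057, -0.0016, 0, 0],
    [0, 0, 0, -0.0054, -0.0025, 0, 0],
    [0, 0, 0, -0.0053, -0.0028, 0, 0],
    [0, 0, 0, -0.0053, -0.0028, 0, 0],
  ],
)

```text
t: 7.5
eef_pos: [0.4965, -0.0529, 0.112]
ee_rot: [3.136, 0.001, -2.764]
force: [-1.5, 8.8, 5.1]
width: 0.0007
```

```bash
python3 plan.py .006 .0006 8
```

```text
t 7.50 pos [ 0.4965 -0.0529  0.112 ] rpy [ 3.1360e+00  8.0000e-04 -2.7638e+00] s 0.1627 of 0.3262 off mm -0.73 Fn,Ft 8.8 -1.8 fz 5.1 Q [0. 1.]
tilt fix total [-0.0055 -0.0013 -0.0012]
[[0, 0, 0, -0.0051, -0.0031, 0, 0], [0, 0, 0, -0.0045, -0.0039, 0, 0], [0, 0, 0, -0.0038, -0.0046, 0, 0], [0, 0, 0, -0.003, -0.0052, 0, 0], [0, 0, 0, -0.0021, -0.0056, 0, 0], [0, 0, 0, -0.0011, -0.0059, 0, 0], [0, 0, 0, -0.0001, -0.006, 0, 0], [0, 0, 0, 0.0009, -0.0059, 0, 0]]
```

```bash
sed -i 's/N=np.array.*;R/N=np.array([.5243,-.0972]);R/' plan.py; python3 plan.py .006 .0003 8
```

```text
t 7.50 pos [ 0.4965 -0.0529  0.112 ] rpy [ 3.1360e+00  8.0000e-04 -2.7638e+00] s 0.1631 of 0.3262 off mm -0.04 Fn,Ft 8.8 -1.8 fz 5.1 Q [0. 1.]
tilt fix total [-0.0055 -0.0013 -0.0012]
[[0, 0, 0, -0.0052, -0.0029, 0, 0], [0, 0, 0, -0.0047, -0.0037, 0, 0], [0, 0, 0, -0.004, -0.0045, 0, 0], [0, 0, 0, -0.0032, -0.0051, 0, 0], [0, 0, 0, -0.0023, -0.0055, 0, 0], [0, 0, 0, -0.0014, -0.0058, 0, 0], [0, 0, 0, -0.0004, -0.006, 0, 0], [0, 0, 0, 0.0006, -0.0059, 0, 0]]
```

play_rows(
  targets=[
    [-0.002, 0, 0, -0.0052, -0.0028, 0.0004, 0],
    [-0.002, 0, 0, -0.0047, -0.0037, 0.0004, 0],
    [-0.002, 0, 0, -0.004, -0.0045, 0, 0],
    [0, 0, 0, -0.0032, -0.0051, 0, 0],
  ],
)

```text
t: 8.0
eef_pos: [0.4755, -0.0711, 0.1119]
ee_rot: [3.141, -0.006, -2.764]
force: [-1.2, -0.2, 1.1]
width: -0.0001
```

```bash
python3 plan.py .006 .0005 10
```

```text
t 8.00 pos [ 0.4755 -0.0711  0.1119] rpy [ 3.1414 -0.0063 -2.7644] s 0.1911 of 0.3262 off mm 1.47 Fn,Ft 1.0 0.7 fz 1.1 Q [-0.7   0.71]
tilt fix total [ 0.0021 -0.0059 -0.0006]
[[0, 0, 0, -0.0015, -0.0058, 0, 0], [0, 0, 0, -0.0005, -0.0059, 0, 0], [0, 0, 0, 0.0005, -0.0059, 0, 0], [0, 0, 0, 0.0015, -0.0058, 0, 0], [0, 0, 0, 0.0024, -0.0055, 0, 0], [0, 0, 0, 0.0027, -0.0054, 0, 0], [0, 0, 0, 0.0027, -0.0054, 0, 0], [0, 0, 0, 0.0027, -0.0054, 0, 0], [0, 0, 0, 0.0027, -0.0054, 0, 0], [0, 0, 0, 0.0027, -0.0054, 0, 0]]
```

play_rows(
  targets=[
    [0, -0.003, 0, 0.0002, -0.0012, 0, 0],
    [0, -0.003, 0, -0.0008, -0.0055, 0, 0],
    [0, 0, 0, 0.0002, -0.0058, 0, 0],
  ],
)

```text
t: 8.38
eef_pos: [0.4731, -0.085, 0.1114]
ee_rot: [-3.14, -0.004, -2.765]
force: [-5.1, 2.5, 4.4]
width: 0.0001
```

```bash
python3 plan.py .006 .0006 10
```

```text
t 8.38 pos [ 0.4731 -0.085   0.1114] rpy [-3.1404 -0.0038 -2.7653] s 0.2048 of 0.3262 off mm 0.64 Fn,Ft 5.2 -2.4 fz 4.4 Q [-0.92  0.4 ]
tilt fix total [ 0.0025 -0.0031  0.0003]
[[0, 0, 0, 0.0009, -0.0059, 0, 0], [0, 0, 0, 0.0018, -0.0057, 0, 0], [0, 0, 0, 0.0027, -0.0054, 0, 0], [0, 0, 0, 0.0028, -0.0054, 0, 0], [0, 0, 0, 0.0028, -0.0054, 0, 0], [0, 0, 0, 0.0028, -0.0054, 0, 0], [0, 0, 0, 0.0028, -0.0054, 0, 0], [0, 0, 0, 0.0028, -0.0053, 0, 0], [0, 0, 0, 0.0035, -0.0049, 0, 0], [0, 0, 0, 0.0042, -0.0042, 0, 0]]
```

play_rows(
  targets=[
    [0, 0, 0, 0.0009, -0.0059, 0.0004, 0],
    [0, 0, 0, 0.0018, -0.0057, 0.0004, 0],
    [0, 0, 0, 0.0026, -0.0054, 0, 0],
    [0, 0, 0, 0.0027, -0.0054, 0, 0],
    [0, 0, 0, 0.0028, -0.0054, 0, 0],
    [0, 0, 0, 0.0028, -0.0054, 0, 0],
  ],
)

```text
t: 9.12
eef_pos: [0.484, -0.1222, 0.1115]
ee_rot: [-3.141, -0.011, -2.766]
force: [-7.8, -1.5, 5.7]
width: 0.0004
```

```bash
python3 plan.py .006 .0006 10;python3 - <<'E'
from h import *
for n,(x,y,w,h) in dict(top=(235,145,135,120),scene=(170,150,190,150)).items():
    p,d=grab_frame(n); cv2.imwrite(f"pics/{n}3.png",cv2.resize(p[y:y+h,x:x+w],None,fx=4,fy=4,interpolation=cv2.INTER_CUBIC))
E
```

```text
t 9.12 pos [ 0.484  -0.1222  0.1115] rpy [-3.1412 -0.0115 -2.7661] s 0.2437 of 0.3262 off mm 1.18 Fn,Ft 7.8 -1.4 fz 5.7 Q [-1.  0.]
tilt fix total [ 0.0045 -0.0106  0.0011]
[[0, 0, 0, 0.0028, -0.0054, 0, 0], [0, 0, 0, 0.003, -0.0051, 0, 0], [0, 0, 0, 0.0038, -0.0046, 0, 0], [0, 0, 0, 0.0045, -0.0039, 0, 0], [0, 0, 0, 0.0051, -0.0031, 0, 0], [0, 0, 0, 0.0056, -0.0022, 0, 0], [0, 0, 0, 0.0058, -0.0012, 0, 0], [0, 0, 0, 0.006, -0.0002, 0, 0], [0, 0, 0, 0.0059, 0.0008, 0, 0], [0, 0, 0, 0.0057, 0.0017, 0, 0]]
```

View pics/scene3.png

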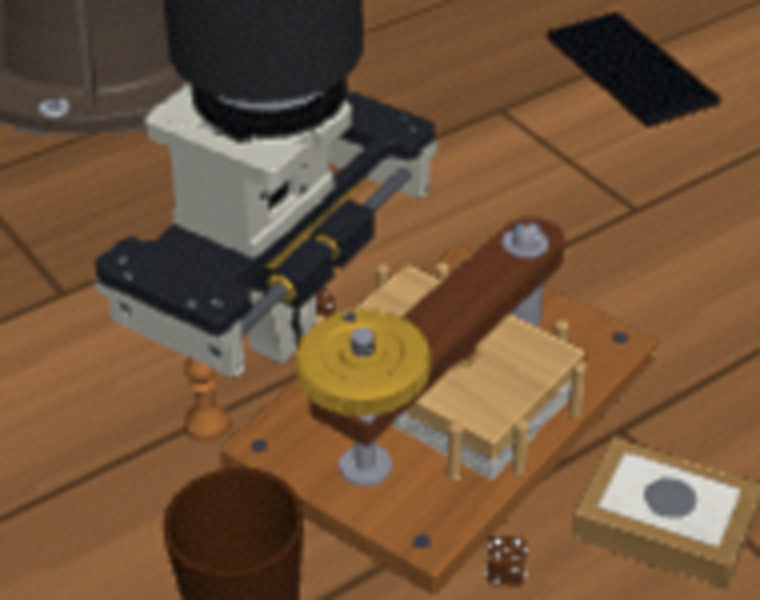

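View pics/top3.png

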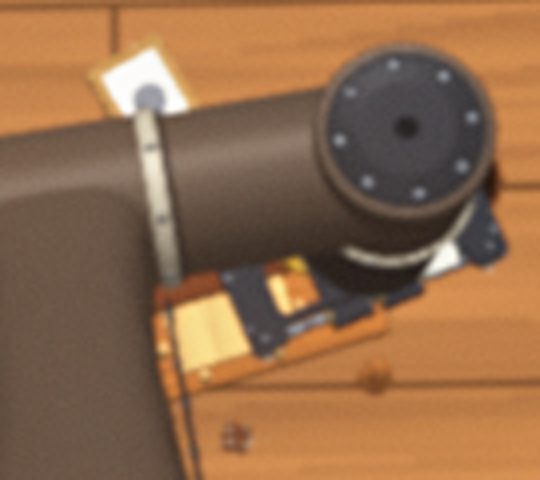

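The scene view shows the nut clearly, with the dimple at crop (348,317), which is image (256.9,229.1). The bar is still home. I'll compute the angle.

```bash
cat > ang.py <<'E'
from h import *
import sys
def ang(n,u,v,z,C=np.array([.5240,-.0968])):
    p=onz(n,u,v,z)[:2]-C; a=np.degrees(np.arctan2(p[1],p[0])); print(n,p.round(4),"r %.1f"%(1e3*np.hypot(*p)),"world deg %.1f  nut deg mod360 %.1f"%(a,(a-106.8)%360))
if __name__=="__main__": ang(sys.argv[1],*[float(x) for x in sys.argv[2:5]])
E
python3 ang.py scene 256.9 229.1 .1117; python3 ang.py scene 268.3 231.1 .110
```

```text
scene [-0.0245  0.009 ] r 26.1 world deg 159.9  nut deg mod360 53.1
scene [-0.0058  0.0267] r 27.3 world deg 102.2  nut deg mod360 355.4
```

play_rows(
  targets=[
    [0.002, -0.003, 0, 0.0024, -0.0055, 0.0006, 0],
    [0.002, -0.003, 0, 0.0026, -0.0053, 0.0006, 0],
    [0, -0.003, 0, 0.0035, -0.0047, 0.0004, 0],
    [0, 0, 0, 0.0043, -0.004, 0, 0],
  ],
)

```text
t: 9.72
eef_pos: [0.4978, -0.1438, 0.1126]
ee_rot: [-3.141, -0.002, -2.766]
force: [-1.7, 0.5, -1.2]
width: 0.0006
```

```bash
python3 plan.py .006 .0006 10
```

```text
t 9.72 pos [ 0.4978 -0.1438  0.1126] rpy [-3.1412e+00 -1.7000e-03 -2.7663e+00] s 0.2691 of 0.3262 off mm 0.97 Fn,Ft 0.8 -1.6 fz -1.2 Q [-0.87 -0.49]
tilt fix total [ 0.001  -0.0014  0.0013]
[[0, 0, 0, 0.0052, -0.0028, 0, 0], [0, 0, 0, 0.0056, -0.0019, 0, 0], [0, 0, 0, 0.0059, -0.001, 0, 0], [0, 0, 0, 0.006, 0, 0, 0], [0, 0, 0, 0.0059, 0.001, 0, 0], [0, 0, 0, 0.0056, 0.002, 0, 0], [0, 0, 0, 0.0054, 0.0027, 0, 0], [0, 0, 0, 0.0054, 0.0028, 0, 0], [0, 0, 0, 0.0054, 0.0028, 0, 0], [0, 0, 0, 0.0053, 0.0028, 0, 0]]
```

play_rows(
  targets=[
    [0, 0, 0, 0.0054, -0.0025, 0, 0],
    [0, 0, 0, 0.0057, -0.0017, 0, 0],
    [0, 0, 0, 0.0059, -0.0009, 0, 0],
    [0, 0, 0, 0.006, 0.0001, 0, 0],
    [0, 0, 0, 0.0059, 0.001, 0, 0],
  ],
)

```text
t: 10.35
eef_pos: [0.5298, -0.1506, 0.1131]
ee_rot: [-3.138, -0.002, -2.766]
force: [-0.7, -0.7, -0.9]
width: 0.0004
```

```bash
python3 plan.py .006 .0006 10
```

```text
t 10.35 pos [ 0.5298 -0.1506  0.1131] rpy [-3.1380e+00 -2.0000e-03 -2.7663e+00] s 0.3023 of 0.3262 off mm 0.52 Fn,Ft 0.5 -0.8 fz -0.9 Q [-0.14 -0.99]
tilt fix total [ 0.0041 -0.0006  0.0013]
[[0, 0, 0, 0.0055, 0.0024, 0, 0], [0, 0, 0, 0.0054, 0.0028, 0, 0], [0, 0, 0, 0.0054, 0.0028, 0, 0], [0, 0, 0, 0.0054, 0.0028, 0, 0], [0, 0, 0, 0.0051, 0.0032, 0, 0], [0, 0, 0, 0.0045, 0.004, 0, 0], [0, 0, 0, 0.0037, 0.0046, 0, 0], [0, 0, 0, 0.0029, 0.0052, 0, 0], [0, 0, 0, 0.002, 0.0056, 0, 0], [0, 0, 0, 0.0011, 0.0059, 0, 0]]
```

play_rows(
  targets=[
    [0, 0, 0, 0.0053, 0.003, 0, 0],
    [0, 0, 0, 0.0053, 0.0031, 0, 0],
    [0, 0, 0, 0.0054, 0.0029, 0, 0],
  ],
)

```text
t: 10.72
eef_pos: [0.5499, -0.1425, 0.1139]
ee_rot: [-3.134, 0.002, -2.765]
force: [1.7, -7.5, -4.0]
width: 0.0005
```

```bash
python3 plan.py .006 .0006 10;python3 - <<'E'
from h import *
for n,(x,y,w,h) in dict(top=(235,145,135,120),scene=(170,150,190,150)).items():
    p,d=grab_frame(n); cv2.imwrite(f"pics/{n}4.png",cv2.resize(p[y:y+h,x:x+w],None,fx=4,fy=4,interpolation=cv2.INTER_CUBIC))
E
```

```text
t 10.72 pos [ 0.5499 -0.1425  0.1139] rpy [-3.1339e+00  1.5000e-03 -2.7652e+00] s 0.3238 of 0.3262 off mm 0.03 Fn,Ft 7.6 -1.2 fz -4.0 Q [ 0. -1.]
tilt fix total [0.0066 0.0042 0.0002]
[[0, 0, 0, 0.0052, 0.0029, 0, 0], [0, 0, 0, 0.0047, 0.0037, 0, 0], [0, 0, 0, 0.004, 0.0044, 0, 0], [0, 0, 0, 0.0033, 0.005, 0, 0], [0, 0, 0, 0.0024, 0.0055, 0, 0], [0, 0, 0, 0.0014, 0.0058, 0, 0], [0, 0, 0, 0.0005, 0.0059, 0, 0], [0, 0, 0, -0.0005, 0.0059, 0, 0], [0, 0, 0, -0.0015, 0.0058, 0, 0], [0, 0, 0, -0.0024, 0.0055, 0, 0]]
```

View pics/scene4.png

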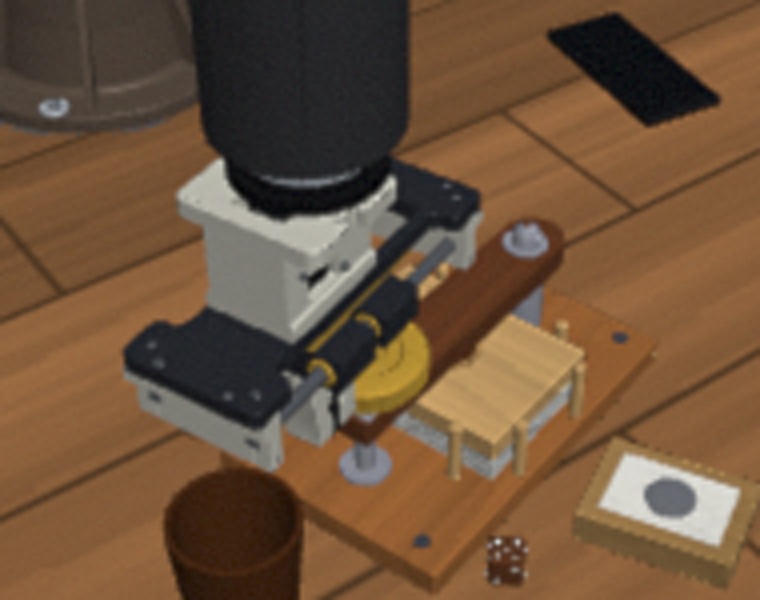

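View pics/top4.png

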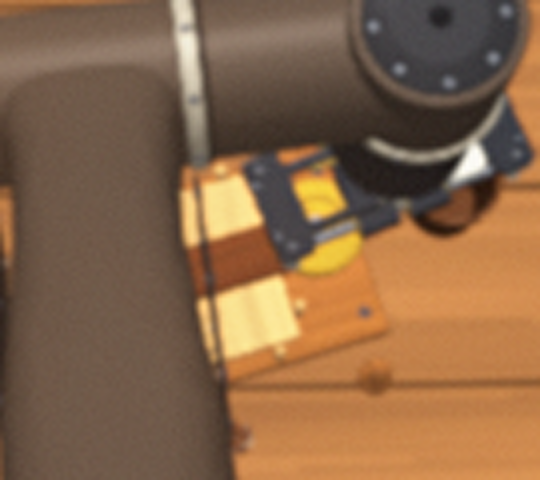

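play_rows(
  targets=[
    [0.003, 0.002, 0, 0.0052, 0.0025, -0.0003, 0],
    [0.003, 0.002, 0, 0.0047, 0.0035, -0.0003, 0],
    [0, 0, 0, 0.004, 0.0043, -0.0003, 0],
    [0, 0, 0, 0.0033, 0.005, 0, 0],
  ],
)

```text
t: 11.32
eef_pos: [0.5714, -0.1258, 0.1137]
ee_rot: [-3.139, 0.005, -2.764]
force: [0.5, -1.4, 0.3]
width: 0.0003
```

```bash
python3 plan.py .006 .0006 10
```

```text
t 11.32 pos [ 0.5714 -0.1258  0.1137] rpy [-3.1392  0.0047 -2.7642] s 0.0250 of 0.3262 off mm 1.04 Fn,Ft 1.1 -1.0 fz 0.3 Q [ 0.64 -0.77]
tilt fix total [ 0.0005  0.0053 -0.0008]
[[0, 0, 0, 0.0018, 0.0057, 0, 0], [0, 0, 0, 0.0009, 0.0059, 0, 0], [0, 0, 0, -0.0001, 0.006, 0, 0], [0, 0, 0, -0.0011, 0.0059, 0, 0], [0, 0, 0, -0.0021, 0.0056, 0, 0], [0, 0, 0, -0.0027, 0.0054, 0, 0], [0, 0, 0, -0.0028, 0.0054, 0, 0], [0, 0, 0, -0.0028, 0.0054, 0, 0], [0, 0, 0, -0.0028, 0.0054, 0, 0], [0, 0, 0, -0.0028, 0.0054, 0, 0]]
```

play_rows(
  targets=[
    [0, 0, 0, 0.0014, 0.0058, 0, 0],
    [0, 0, 0, 0.0006, 0.006, 0, 0],
    [0, 0, 0, -0.0003, 0.006, 0, 0],
    [0, 0, 0, -0.0012, 0.0059, 0, 0],
  ],
)

```text
t: 11.82
eef_pos: [0.575, -0.0994, 0.1145]
ee_rot: [-3.138, 0.011, -2.763]
force: [3.9, -0.1, -2.9]
width: 0.0004
```

```bash
python3 plan.py .006 .0006 10
```

```text
t 11.82 pos [ 0.575  -0.0994  0.1145] rpy [-3.1377  0.0105 -2.7632] s 0.0515 of 0.3262 off mm 1.16 Fn,Ft 3.8 -1.0 fz -2.9 Q [ 0.99 -0.14]
tilt fix total [-0.0003  0.0112 -0.0017]
[[0, 0, 0, -0.0024, 0.0055, 0, 0], [0, 0, 0, -0.0028, 0.0053, 0, 0], [0, 0, 0, -0.0028, 0.0053, 0, 0], [0, 0, 0, -0.0028, 0.0053, 0, 0], [0, 0, 0, -0.0028, 0.0053, 0, 0], [0, 0, 0, -0.0028, 0.0053, 0, 0], [0, 0, 0, -0.0032, 0.0051, 0, 0], [0, 0, 0, -0.004, 0.0045, 0, 0], [0, 0, 0, -0.0046, 0.0038, 0, 0], [0, 0, 0, -0.0052, 0.0029, 0, 0]]
```

play_rows(
  targets=[
    [0, 0.002, 0, -0.0024, 0.0055, -0.0003, 0],
    [0, 0.002, 0, -0.0028, 0.0053, -0.0003, 0],
    [0, 0.002, 0, -0.0029, 0.0053, 0, 0],
    [0, 0, 0, -0.0028, 0.0053, 0, 0],
    [0, 0, 0, -0.0028, 0.0053, 0, 0],
  ],
)

```text
t: 12.45
eef_pos: [0.5634, -0.0689, 0.1149]
ee_rot: [-3.14, 0.011, -2.762]
force: [5.3, 1.6, -3.1]
width: 0.0002
```

```bash
python3 plan.py .006 .0006 2;python3 - <<'E'
from h import *
for n,(x,y,w,h) in dict(top=(235,145,135,120),scene=(170,150,190,150)).items():
    p,d=grab_frame(n); cv2.imwrite(f"pics/{n}5.png",cv2.resize(p[y:y+h,x:x+w],None,fx=4,fy=4,interpolation=cv2.INTER_CUBIC))
E
```

```text
t 12.45 pos [ 0.5634 -0.0689  0.1149] rpy [-3.1396  0.0115 -2.762 ] s 0.0838 of 0.3262 off mm 1.26 Fn,Ft 5.5 -0.5 fz -3.1 Q [1. 0.]
tilt fix total [-0.0024  0.0114 -0.003 ]
[[0, 0, 0, -0.0028, 0.0053, 0, 0], [0, 0, 0, -0.0035, 0.0048, 0, 0]]
```

View pics/top5.png

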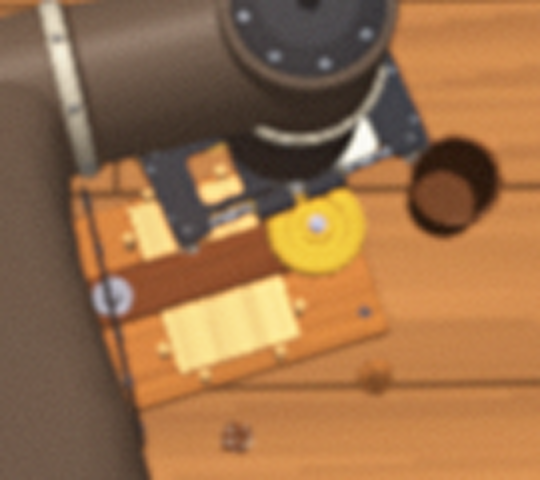

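play_rows(
  targets=[
    [0, 0, 0, 0.01, 0.004, 0, 0],
    [0, 0.005, 0, 0.02, 0.01, 0.01, 0],
    [0, 0.005, 0, 0.02, 0.01, 0.01, 0],
  ],
)

```text
t: 12.92
eef_pos: [0.6094, -0.0443, 0.1338]
ee_rot: [3.137, -0.007, -2.763]
force: [-0.3, 0.4, 0.3]
width: 0.0004
```

Run:
```python
from h import *
s=get_state();print(s["eef_pos"],s["ee_rot"],s["force"])
for n,(x,y,w,h) in dict(top=(235,145,135,120)).items():
    p,d=grab_frame(n); cv2.imwrite(f"pics/{n}6.png",cv2.resize(p[y:y+h,x:x+w],None,fx=5,fy=5,interpolation=cv2.INTER_CUBIC))
```

```text
[ 0.60939875 -0.0442535   0.13383573] [ 3.13684772 -0.00735793 -2.76304383] [-0.31212544  0.4384142   0.28589244]
```

View pics/top6.png

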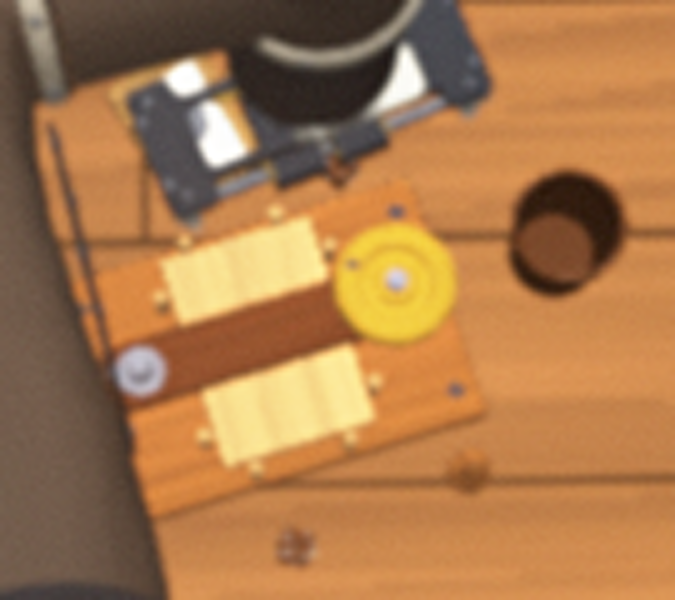

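In the top view the dimple is at crop (353,265) and the hub at (395,283). That is 40° short of its tight direction, so 25 mm of rim remain. I'll re-engage.

play_rows(
  targets=[
    [0, 0, 0, -0.016, -0.012, -0.01, 0],
    [0, 0.004, 0, -0.016, -0.01, -0.01, 0],
    [0, 0.003, 0, 0, 0, 0, 0],
  ],
)

```text
t: 13.35
eef_pos: [0.5783, -0.0652, 0.1134]
ee_rot: [3.134, -0.018, -2.762]
force: [0.5, 0.0, 0.3]
width: 0.0005
```

```bash
python3 plan.py .006 .0006 2
```

```text
t 13.35 pos [ 0.5783 -0.0652  0.1134] rpy [ 3.134  -0.018  -2.7618] s 0.0817 of 0.3262 off mm 16.50 Fn,Ft 0.5 -0.2 fz 0.3 Q [1. 0.]
tilt fix total [-0.0004 -0.0195 -0.0032]
[[0, 0, 0, -0.0028, 0.0053, 0, 0], [0, 0, 0, -0.0032, 0.005, 0, 0]]
```

play_rows(
  targets=[
    [0, -0.01, 0, -0.006, -0.002, 0, 0],
    [0, -0.01, 0, -0.006, -0.002, 0, 0],
    [0, 0, 0, 0, 0, 0, 0],
  ],
)

```text
t: 13.72
eef_pos: [0.5661, -0.0691, 0.1139]
ee_rot: [-3.141, 0.002, -2.762]
force: [1.2, 0.1, 0.1]
width: 0.0005
```

```bash
python3 plan.py .006 .0006 2
```

```text
t 13.72 pos [ 0.5661 -0.0691  0.1139] rpy [-3.1411e+00  1.5000e-03 -2.7617e+00] s 0.0826 of 0.3262 off mm 3.75 Fn,Ft 1.1 -0.4 fz 0.1 Q [1. 0.]
tilt fix total [-0.0001  0.0016 -0.0033]
[[0, 0, 0, -0.0028, 0.0053, 0, 0], [0, 0, 0, -0.0033, 0.0049, 0, 0]]
```

play_rows(
  targets=[
    [0, 0, 0, -0.0012, -0.0005, 0, 0],
    [0, 0, 0, -0.0012, -0.0005, 0, 0],
  ],
)

```text
t: 13.98
eef_pos: [0.5642, -0.0699, 0.1144]
ee_rot: [-3.141, 0.003, -2.761]
force: [0.9, 0.7, -0.3]
width: 0.0003
```

```bash
python3 plan.py .005 .0006 5
```

```text
t 13.97 pos [ 0.5642 -0.0699  0.1144] rpy [-3.1408e+00  2.6000e-03 -2.7612e+00] s 0.0826 of 0.3262 off mm 1.65 Fn,Ft 1.1 0.3 fz -0.3 Q [1. 0.]
tilt fix total [-0.0002  0.0027 -0.0038]
[[0, 0, 0, -0.0024, 0.0044, 0, 0], [0, 0, 0, -0.0027, 0.0042, 0, 0], [0, 0, 0, -0.0032, 0.0038, 0, 0], [0, 0, 0, -0.0037, 0.0033, 0, 0], [0, 0, 0, -0.0041, 0.0027, 0, 0]]
```

play_rows(
  targets=[
    [0, 0, 0, -0.0008, -0.0003, 0, 0],
    [0, 0, 0, -0.0026, 0.0043, 0, 0],
    [0, 0, 0, -0.0028, 0.0042, 0, 0],
    [0, 0, 0, -0.0032, 0.0038, 0, 0],
  ],
)

```text
t: 14.48
eef_pos: [0.5568, -0.0567, 0.115]
ee_rot: [-3.14, 0.007, -2.761]
force: [2.7, 2.1, -1.5]
width: 0.0003
```

```bash
python3 plan.py .005 .0005 5
```

```text
t 14.47 pos [ 0.5568 -0.0567  0.115 ] rpy [-3.1396  0.0068 -2.7609] s 0.0974 of 0.3262 off mm 1.12 Fn,Ft 3.4 -0.0 fz -1.5 Q [0.96 0.27]
tilt fix total [-0.0007  0.0071 -0.0041]
[[0, 0, 0, -0.0036, 0.0034, 0, 0], [0, 0, 0, -0.0041, 0.0028, 0, 0], [0, 0, 0, -0.0044, 0.0022, 0, 0], [0, 0, 0, -0.0047, 0.0016, 0, 0], [0, 0, 0, -0.0049, 0.001, 0, 0]]
```

play_rows(
  targets=[
    [0, 0, 0, -0.0036, 0.0034, 0, 0],
    [0, 0, 0, -0.0042, 0.0027, 0, 0],
  ],
)

```text
t: 14.72
eef_pos: [0.5488, -0.0496, 0.1151]
ee_rot: [-3.14, 0.008, -2.76]
force: [3.4, 0.7, -1.2]
width: 0.0005
```

```bash
python3 plan.py .005 .0005 1
```

```text
t 14.72 pos [ 0.5488 -0.0496  0.1151] rpy [-3.1398  0.0077 -2.7604] s 0.1078 of 0.3262 off mm 0.65 Fn,Ft 2.5 -2.3 fz -1.2 Q [0.85 0.53]
tilt fix total [-0.0012  0.0078 -0.0046]
[[0, 0, 0, -0.0045, 0.0022, 0, 0]]
```

play_rows(
  targets=[
    [0, 0, 0, 0.008, 0.008, 0, 0],
    [0, 0, 0, 0.025, 0.012, 0.02, 0],
    [0, 0, 0, 0.025, 0.005, 0.02, 0],
  ],
)

```text
t: 15.1
eef_pos: [0.6036, -0.0242, 0.1543]
ee_rot: [-3.141, -0.001, -2.761]
force: [1.1, 0.5, -0.3]
width: 0.0003
```

Run:
```python
from h import *
s=get_state();print(s["eef_pos"],s["ee_rot"],s["force"])
for n,(x,y,w,h) in dict(top=(235,145,135,120)).items():
    p,d=grab_frame(n);cv2.imwrite("pics/top7raw.png",p); cv2.imwrite(f"pics/{n}7.png",cv2.resize(p[y:y+h,x:x+w],None,fx=5,fy=5,interpolation=cv2.INTER_CUBIC))
```

```text
[ 0.6036186  -0.02415587  0.15426731] [-3.14134704e+00 -1.05895193e-03 -2.76118424e+00] [ 1.09899556  0.45177288 -0.28270433]
```

View pics/top7.png

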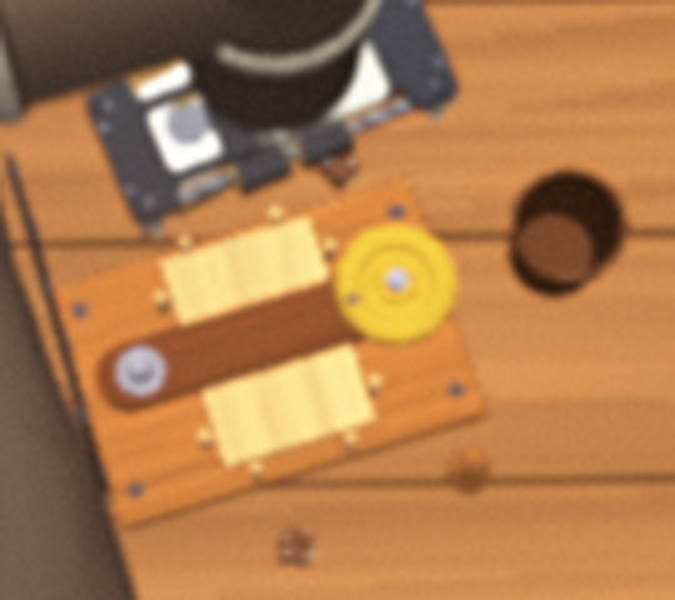

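The dimple is at crop (352,298), against (350,297) when tight, so the nut is at about two turns. I'll check that more closely and plan the bar push.

Run:
```python
from h import *
for f,z in(("top0",.110),("top7raw",.114)):
    p=cv2.imread(f"pics/{f}.png").astype(float);g=p.sum(2)
    u0,v0=305,204; w=g[v0-3:v0+4,u0-3:u0+4]; W=np.clip(np.median(w)-w-25,0,None); yy,xx=np.mgrid[v0-3:v0+4,u0-3:u0+4]
    u,v=(W*xx).sum()/W.sum(),(W*yy).sum()/W.sum()
    hsv=cv2.cvtColor(p.astype(np.uint8),cv2.COLOR_BGR2HSV);m=cv2.inRange(hsv,(20,150,110),(32,255,255));m[:,:295]=0;m[:,335:]=0;m[:185]=0;m[220:]=0
    c=max(cv2.findContours(m,cv2.RETR_EXTERNAL,cv2.CHAIN_APPROX_NONE)[0],key=cv2.contourArea);(cu,cv_),r=cv2.minEnclosingCircle(c)
    d=onz("top",u,v,z)-onz("top",cu,cv_,z-.002); print(f,(u,v),(cu,cv_),r,d[:2],np.degrees(np.arctan2(d[1],d[0])))
s=get_state();P=np.array([.4775,.0555]);yaw=np.arctan2(.29,.957);px=np.array([np.cos(yaw),np.sin(yaw)]);py=np.array([-px[1],px[0]])
by=np.array([-.373,.928]);bx=np.array([.928,.373])
r=.070
for th in np.arange(0,1.7,.15):
    n=px*np.cos(th)+py*np.sin(th); u=-py*np.cos(th)+px*np.sin(th)
    e=P+r*u-.020*n # edge point
    a,b=.0095,.0155
    best=max([(sx*a*bx+sy*b*by) for sx in(1,-1) for sy in(1,-1)],key=lambda c:c@n)
    print("%.2f"%th,(e-best).round(4), "n",n.round(2))
```

```text
top0 (np.float64(302.7066189624329), np.float64(205.01788908765653)) (313.5454406738281, 201.5) 11.813136100769043 [-0.01051358  0.03256236] 107.89398840444724
top7raw (np.float64(302.63555992141454), np.float64(205.26424361493125)) (313.753173828125, 201.33544921875) 11.828879356384277 [-0.01171302  0.03332984] 109.36287782755149
0.00 [ 0.4641 -0.0065] n [0.96 0.29]
0.15 [ 0.4865 -0.0342] n [0.9  0.43]
0.30 [ 0.4971 -0.0316] n [0.83 0.56]
0.45 [ 0.5072 -0.0275] n [0.74 0.68]
0.60 [ 0.5165 -0.0219] n [0.63 0.78]
0.75 [ 0.5249 -0.0149] n [0.5  0.86]
0.90 [ 0.5322 -0.0068] n [0.37 0.93]
1.05 [0.5382 0.0024] n [0.22 0.97]
1.20 [0.5427 0.0123] n [0.08 1.  ]
1.35 [0.5457 0.0228] n [-0.07  1.  ]
1.50 [0.5472 0.0336] n [-0.22  0.98]
1.65 [0.5469 0.0445] n [-0.36  0.93]
```

play_rows(
  targets=[
    [0, 0, 0, -0.02, 0, 0.025, 0],
    [0, 0, 0, -0.045, -0.006, 0, 0],
    [0, 0, 0, -0.045, -0.006, 0, 0],
    [0, 0, 0, -0.03, -0.004, 0, 0],
    [0, 0, 0, 0, 0, 0, 0],
    [0, 0, 0, 0, 0, 0, 0],
  ],
)

```text
t: 15.9
eef_pos: [0.4636, -0.0398, 0.1809]
ee_rot: [-3.139, -0.004, -2.761]
force: [0.8, 0.2, 0.1]
width: 0.0003
```

play_rows(
  targets=[
    [0, 0, 0, -0.003, 0, -0.035, 0],
    [0, 0, 0, 0, 0, -0.035, 0],
    [0, 0, 0, 0, 0, -0.02, 0],
    [0, 0, 0, 0, 0, 0, 0],
    [0, 0, 0, 0, 0, 0, 0],
  ],
)

```text
t: 16.52
eef_pos: [0.4648, -0.039, 0.0887]
ee_rot: [-3.138, -0.005, -2.76]
force: [1.0, -0.4, -0.7]
width: 0.0006
```

play_rows(
  targets=[
    [0, 0, 0, 0, 0, -0.006, 0],
    [0, 0, 0, 0.003, 0.001, 0, 0],
    [0, 0, 0, 0.003, 0.001, 0, 0],
  ],
)

```text
t: 16.9
eef_pos: [0.4725, -0.0365, 0.0841]
ee_rot: [-3.138, -0.002, -2.76]
force: [-0.8, -0.8, -0.5]
width: 0.0005
```

play_rows(
  targets=[
    [0, 0, 0, 0.002, 0.0006, 0, 0],
  ],
)

```text
t: 17.02
eef_pos: [0.4745, -0.036, 0.0842]
ee_rot: [-3.138, -0.002, -2.76]
force: [-0.9, -0.6, -0.7]
width: 0.0007
```

Run:
```python
from h import *
s=get_state();print(s["eef_pos"],s["ee_rot"],s["force"])
p,d=grab_frame("scene");x,y,w,h=(170,150,190,150);cv2.imwrite(f"pics/scene8.png",cv2.resize(p[y:y+h,x:x+w],None,fx=4,fy=4,interpolation=cv2.INTER_CUBIC))
```

```text
[ 0.47451024 -0.03602527  0.08420058] [-3.13783437e+00 -2.03131545e-03 -2.76045831e+00] [-0.9220541  -0.57918337 -0.74026901]
```

View pics/scene8.png

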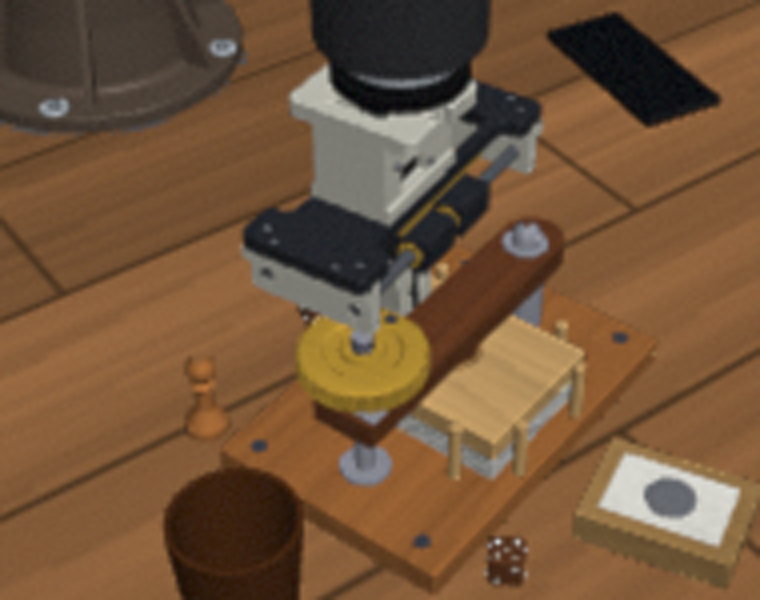

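```bash
cat > bar.py <<'E'
from h import *
import sys
from scipy.optimize import brentq
P=np.array([.4775,.0555]);yaw=np.arctan2(.29,.957);px=np.array([np.cos(yaw),np.sin(yaw)]);py=np.array([-px[1],px[0]])
a,b=.0095,.0155
def run(dth,n,press):
    s=get_state();y=s["ee_rot"][2];by=np.array([np.sin(y),-np.cos(y)]);bx=np.array([by[1],-by[0]]);p=s["eef_pos"][:2]
    cs=[sx*a*bx+sy*b*by for sx in(1,-1) for sy in(1,-1)]
    N=lambda t:px*np.cos(t)+py*np.sin(t); U=lambda t:-py*np.cos(t)+px*np.sin(t)
    f=lambda t:max((p+c-P)@N(t) for c in cs)+.020
    t=brentq(f,-.5,2.2) if f(-.5)*f(2.2)<0 else min(np.linspace(-.3,1.8,500),key=lambda t:abs(f(t)))
    c=max(cs,key=lambda c:c@N(t+.05));r=(p+c-P)@U(t)
    print("t %.2f"%s["t"],s["eef_pos"].round(4),s["ee_rot"].round(4),"theta %.3f r %.3f"%(t,r),"Fn %.1f Fu %.1f fz %.1f"%(s["force"][:2]@N(t),s["force"][:2]@U(t),s["force"][2]))
    out=[]
    for j in range(n):
        c=max(cs,key=lambda c:c@N(t+dth))
        q=lambda t:P+r*U(t)-.020*N(t)
        d=q(t+dth)-q(t)+press*N(t+dth);t+=dth;out.append([0,0,0,float(d[0].round(4)),float(d[1].round(4)),0,0])
    print(out)
run(float(sys.argv[1]),int(sys.argv[2]),float(sys.argv[3]))
E
python3 bar.py .05 6 .0002
```

```text
t 17.07 [ 0.4748 -0.036   0.0842] [-3.1378e+00 -1.9000e-03 -2.7604e+00] theta 0.016 r 0.101 Fn -1.9 Fu 0.9 fz 0.3
[[0, 0, 0, 0.0053, 0.0008, 0, 0], [0, 0, 0, 0.0052, 0.0011, 0, 0], [0, 0, 0, 0.0052, 0.0013, 0, 0], [0, 0, 0, 0.0051, 0.0016, 0, 0], [0, 0, 0, 0.005, 0.0018, 0, 0], [0, 0, 0, 0.0049, 0.0021, 0, 0]]
```

play_rows(
  targets=[
    [0, 0, 0, 0.003, 0.001, 0, 0],
    [0, 0, 0, 0.003, 0.001, 0, 0],
    [0, 0, 0, 0.004, 0.001, 0, 0],
  ],
)

```text
t: 17.45
eef_pos: [0.4846, -0.0333, 0.0842]
ee_rot: [-3.138, -0.003, -2.76]
force: [-0.8, -3.1, 0.4]
width: 0.0005
```

```bash
python3 bar.py .06 6 .0002
```

```text
t 17.45 [ 0.4846 -0.0333  0.0842] [-3.1377e+00 -3.1000e-03 -2.7604e+00] theta 0.131 r 0.069 Fn -2.0 Fu 2.5 fz 0.4
[[0, 0, 0, 0.0044, 0.0008, 0, 0], [0, 0, 0, 0.0043, 0.0011, 0, 0], [0, 0, 0, 0.0043, 0.0013, 0, 0], [0, 0, 0, 0.0042, 0.0016, 0, 0], [0, 0, 0, 0.0041, 0.0019, 0, 0], [0, 0, 0, 0.004, 0.0021, 0, 0]]
```

play_rows(
  targets=[
    [0, 0, 0, 0.0044, 0.0008, 0, 0],
    [0, 0, 0, 0.0043, 0.0011, 0, 0],
    [0, 0, 0, 0.0043, 0.0013, 0, 0],
    [0, 0, 0, 0.0042, 0.0016, 0, 0],
    [0, 0, 0, 0.0041, 0.0019, 0, 0],
    [0, 0, 0, 0.004, 0.0021, 0, 0],
  ],
)

```text
t: 18.2
eef_pos: [0.5118, -0.0237, 0.0841]
ee_rot: [-3.138, -0.003, -2.76]
force: [-1.3, 0.1, 0.7]
width: 0.0004
```

```bash
python3 bar.py .06 8 .0002
python3 - <<'E'
from h import *
p,d=grab_frame("scene");x,y,w,h=(170,150,190,150);cv2.imwrite(f"pics/scene9.png",cv2.resize(p[y:y+h,x:x+w],None,fx=4,fy=4,interpolation=cv2.INTER_CUBIC))
E
```

```text
t 18.20 [ 0.5118 -0.0237  0.0841] [-3.1378 -0.0033 -2.7605] theta 0.535 r 0.069 Fn -0.8 Fu -1.1 fz 0.7
[[0, 0, 0, 0.0037, 0.0025, 0, 0], [0, 0, 0, 0.0036, 0.0027, 0, 0], [0, 0, 0, 0.0034, 0.0029, 0, 0], [0, 0, 0, 0.0032, 0.0031, 0, 0], [0, 0, 0, 0.003, 0.0033, 0, 0], [0, 0, 0, 0.0028, 0.0035, 0, 0], [0, 0, 0, 0.0026, 0.0037, 0, 0], [0, 0, 0, 0.0024, 0.0038, 0, 0]]
```

View pics/scene9.png

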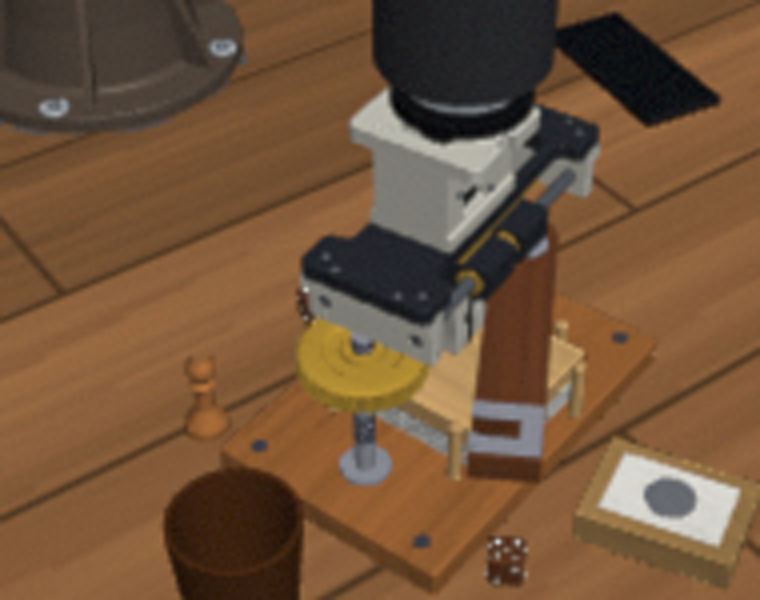

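The bar has swung cleanly out to about 0.5 rad, and the nut and plate haven't moved. I'll keep pushing.

play_rows(
  targets=[
    [0, 0, 0, 0.0037, 0.0025, 0, 0],
    [0, 0, 0, 0.0036, 0.0027, 0, 0],
    [0, 0, 0, 0.0034, 0.0029, 0, 0],
    [0, 0, 0, 0.0032, 0.0031, 0, 0],
    [0, 0, 0, 0.003, 0.0033, 0, 0],
    [0, 0, 0, 0.0028, 0.0035, 0, 0],
    [0, 0, 0, 0.0026, 0.0037, 0, 0],
    [0, 0, 0, 0.0024, 0.0038, 0, 0],
  ],
)

```text
t: 19.25
eef_pos: [0.5385, 0.0037, 0.084]
ee_rot: [-3.138, -0.003, -2.76]
force: [-0.8, -1.0, 0.1]
width: 0.0006
```

```bash
python3 bar.py .06 8 .0002
```

```text
t 19.25 [0.5385 0.0037 0.084 ] [-3.1377 -0.0034 -2.7603] theta 1.069 r 0.070 Fn -1.2 Fu -0.6 fz 0.1
[[0, 0, 0, 0.0019, 0.0041, 0, 0], [0, 0, 0, 0.0017, 0.0042, 0, 0], [0, 0, 0, 0.0014, 0.0043, 0, 0], [0, 0, 0, 0.0012, 0.0044, 0, 0], [0, 0, 0, 0.0009, 0.0044, 0, 0], [0, 0, 0, 0.0006, 0.0045, 0, 0], [0, 0, 0, 0.0004, 0.0045, 0, 0], [0, 0, 0, 0.0001, 0.0045, 0, 0]]
```

play_rows(
  targets=[
    [0, 0, 0, 0.0019, 0.0041, 0, 0],
    [0, 0, 0, 0.0017, 0.0042, 0, 0],
    [0, 0, 0, 0.0014, 0.0043, 0, 0],
    [0, 0, 0, 0.0012, 0.0044, 0, 0],
    [0, 0, 0, 0.0009, 0.0044, 0, 0],
    [0, 0, 0, 0.0006, 0.0045, 0, 0],
    [0, 0, 0, 0.0004, 0.0035, 0, 0],
  ],
)

```text
t: 20.12
eef_pos: [0.5474, 0.0352, 0.084]
ee_rot: [-3.137, -0.003, -2.76]
force: [-1.1, -1.8, -0.4]
width: 0.0005
```

```bash
python3 bar.py .06 1 .0002
python3 - <<'E'
from h import *
for n,(x,y,w,h) in dict(top=(235,145,135,120),scene=(170,150,190,150)).items():
    p,d=grab_frame(n);cv2.imwrite(f"pics/{n}10.png",cv2.resize(p[y:y+h,x:x+w],None,fx=4,fy=4,interpolation=cv2.INTER_CUBIC))
E
```

```text
t 20.12 [0.5474 0.0352 0.084 ] [-3.1375e+00 -3.0000e-03 -2.7602e+00] theta 1.521 r 0.070 Fn -1.5 Fu -1.5 fz -0.4
[[0, 0, 0, -0.0, 0.0046, 0, 0]]
```

View pics/scene10.png

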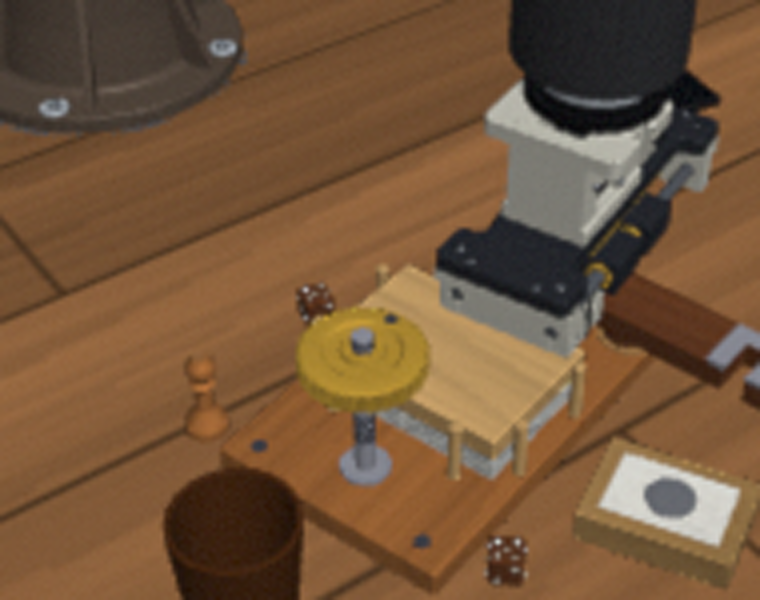

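View pics/top10.png

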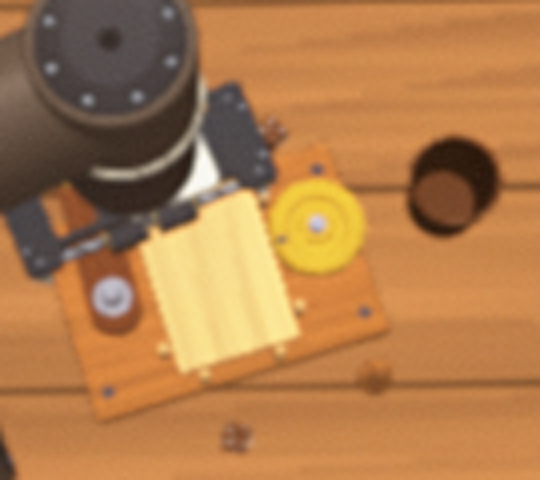

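play_rows(
  targets=[
    [0, 0, 0, 0, 0.003, 0, 0],
    [0, 0, 0, 0.003, -0.01, 0, 0],
    [0, 0, 0, 0.002, -0.006, 0.01, 0],
    [0, 0, 0, 0, 0, 0.05, 0],
    [0, 0, 0, 0, 0, 0.06, 0],
    [0, 0, 0, -0.04, 0.01, 0.03, 0],
    [0, 0, 0, -0.06, 0.01, 0, 0],
    [0, 0, 0, -0.06, 0.01, 0, 0],
    [0, 0, 0, 0, 0, 0, 0],
    [0, 0, 0, 0, 0, 0, 0],
  ],
)

```text
t: 21.48
eef_pos: [0.3915, 0.0493, 0.2444]
ee_rot: [-3.14, 0.008, -2.763]
force: [0.4, -1.4, 0.1]
width: 0.0003
```

Run:
```python
from h import *
s=get_state();print(s["t"],s["eef_pos"],s["force"])
for n,(x,y,w,h) in dict(top=(235,125,150,140),scene=(170,150,200,150)).items():
    p,d=grab_frame(n);cv2.imwrite(f"pics/{n}11raw.png",p);cv2.imwrite(f"pics/{n}11.png",cv2.resize(p[y:y+h,x:x+w],None,fx=4,fy=4,interpolation=cv2.INTER_CUBIC))
```

```text
21.475 [0.3915054  0.04933078 0.24442472] [ 0.40358324 -1.38111877  0.09113391]
```

View pics/scene11.png

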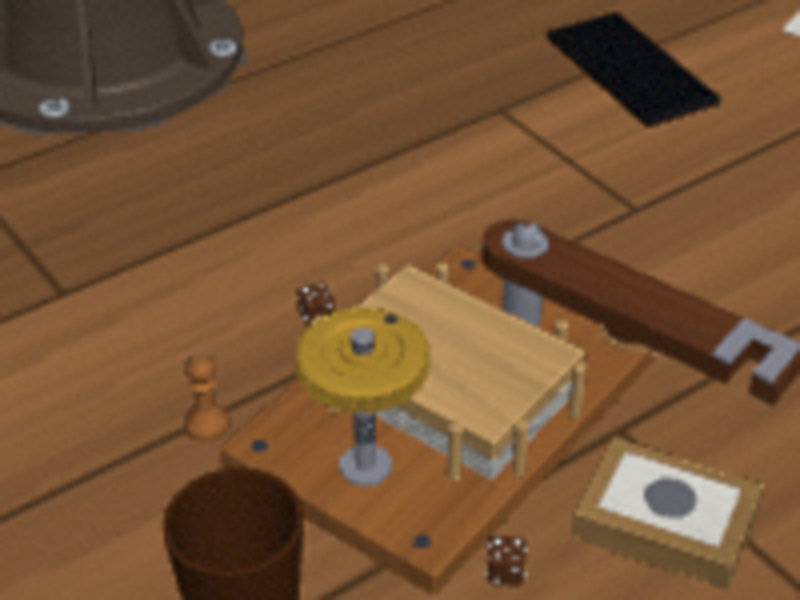

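View pics/top11.png

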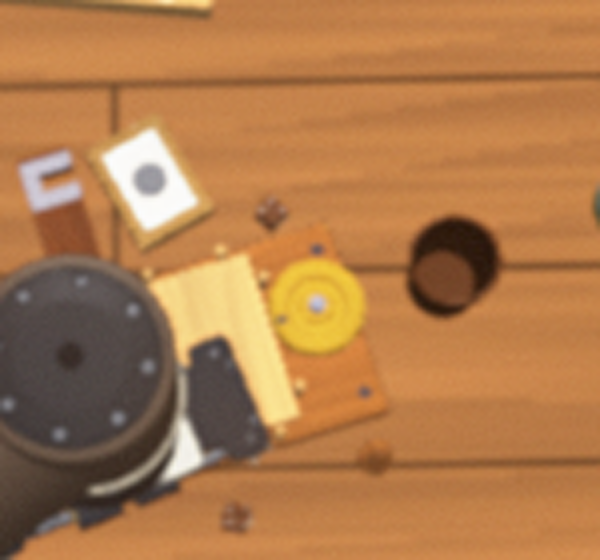

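The top view shows the bar end bracket at crop (50,180), with the bar about square. The dimple still points to the pivot, and the plate, dice, pawn, cup and box are all in place. I'll make one numeric check and then hand the job in.

```bash
python3 ang.py scene 267.6 229.7 .114
python3 - <<'E'
from h import *
# bar end-edge corners, top crop x4 offset (235,125), z=.084
A=onz("top",235+20/4,125+164/4,.084);B=onz("top",235+74/4,125+150/4,.084);P=np.array([.4775,.0555])
m=((A+B)/2)[:2]-P;print("bar end",A,B,"len",np.hypot(*m),"theta",np.arctan2(m[1],m[0])-np.arctan2(.29,.957)+np.pi/2)
a=cv2.imread("pics/scene0.png");b=cv2.imread("pics/scene11raw.png");d=cv2.absdiff(a,b).max(2)
m=(d>60).astype(np.uint8);m=cv2.morphologyEx(m,cv2.MORPH_OPEN,np.ones((2,2)));k,l,s,c=cv2.connectedComponentsWithStats(m)
print([tuple(x) for x in s[1:] if x[4]>8 and x[1]>150])
E
```

```text
scene [-0.0068  0.0256] r 26.5 world deg 104.9  nut deg mod360 358.1
bar end [0.64355094 0.12472384 0.084     ] [0.65394013 0.08319106 0.084     ] len 0.1779695438490299 theta 1.5523229332190969
[(np.int32(273), np.int32(222), np.int32(24), np.int32(25), np.int32(318)), (np.int32(298), np.int32(223), np.int32(5), np.int32(5), np.int32(17)), (np.int32(307), np.int32(222), np.int32(63), np.int32(29), np.int32(366)), (np.int32(249), np.int32(253), np.int32(10), np.int32(7), np.int32(28)), (np.int32(265), np.int32(253), np.int32(6), np.int32(5), np.int32(17))]
```

```bash
python3 -c "
from station import *
s=get_state();print(s['t'],abs(s['qd']).max());print(job_done())"
```

```text
21.575 0.026615600359913092
the job is handed in; nothing more can be done
None
```

I loosened the nut by two turns and swung the bar out to about square, then handed the job in at 21.6 s with the hand clear.

- **Nut:** I drove it with the closed fingertip pressed on the rim, never gripping it. The force was mostly 3–5 N, about 15 N at first contact, 7–9 N at a few moments and under 2 N at some others. After 1.89 turns I backed off to look, then rolled the last 40°. The dimple ended about 1.5–2.5° past its tight direction, so the nut is at two turns within a few degrees.
- **Bar:** In the pictures taken during the turning it stayed home. I then pushed it near its middle, with 1–3 N in the readings taken. The last top view gives a swing of 1.55 rad. Finger contact suggested about 1.52 rad before the final 3 mm push.
- **Rest of the table:** The last scene picture differs from the first only at the bar and nut. The plate, dice, pawn, cup and box look untouched.

The two cameras disagreed by 2–8 mm on some points during setup. I trusted the contact readings over the cameras for the final positions. No check failed.

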